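Brake the specimen carriage, square the cement panel up, brake off

ROBOT

A 6-joint arm with a two-finger parallel gripper is mounted at the origin on the work surface. World frame = base frame: x ahead of the robot, y to its left, z up, the work surface at z = 0. Lengths are in m, angles in rad, forces in N, time in s.
With the tool pointing down it reaches from about 0.375 to 0.9 m from the base axis. Payload 3.1 kg.
Tool frame: the origin (TCP) lies at the very end of the fingers, on their centre line; the grasp point (between the pads) lies 19 mm behind it (manip.grasp_offset is the distance from the TCP to the grasp point, in m); x points along the fingers, z is the direction in which the jaws open and shut, and the axes are right-handed (so a half turn about x gives the same grasp; the last joint's range is limited). The gripper opens to 85 mm and grips with 20 to 120 N. Pads are 22 mm wide; open, the fingers measure 114 mm over their backs; the gripper's body (76 mm by 85 mm) begins 54 mm behind the grasp point. The pads swing forward as they close: fully open they stand 13 mm farther back than shut.
Start: joints at [1.038, 0.527, 1.433, -0, 1.181, -0.178], TCP at [0.217, 0.586, 0.231] pointing down, gripper open.
Joint ranges: [-3.08, 3.08], [-0.75, 2.2], [0.22, 2.44], [-1.43, 4.57], [0, 2.65], [-2.85, 2.85]. Speed limits (rad/s): [2.79, 2.79, 3.14, 3.14, 3.14, 3.14].

INTERFACE

Orientations are given as a unit quaternion [x, y, z, w].
In Python, from station import manip gives the robot as it stands.
- The arm moves only by the tool send_rows, never from a script. Its argument "steps" is a list that holds one entry, the list of rows, each a list of 5 numbers: the closure, from 0 (fully open) to 1 (shut), then the shift along the world's x, y, z in m, then the turn about the world's z in rad. A call has 1 to 8 rows; each row is the pose to reach, as a shift and turn from the pose commanded when the call began; what a row does not reach only later rows make up. A row lasts 1/8 s, in which the tool goes at most 62.5 mm and 10.7 degrees, less where a joint would pass 70% of its speed; a pose out of reach is approached as far as the arm can. A call with a gripper value outside its range is refused whole. The fingers move at their own pace and stop on an object; "grip_force" is the grip in N (left out, the last holds). Time passes only in rows, so rows that repeat a pose let the fingers close. It gives the time, the measured TCP pose, the force and the opening at its end, in the units of the state.
- manip.sense(): the state, without advancing time (a new reading comes with each control period).
- manip.snapshot(name): name is "scene" or "top" or "wrist"; returns the picture (480x640x3 uint8, red, green, blue); there is no depth.
- manip.camera_params(name): a dict with "fx", "fy", "cx", "cy" (pixels), "T" (4x4, takes a point from camera to world coordinates); the wrist camera has in their place "tool_from_camera" (4x4, takes a point from camera to tool coordinates, whose origin is the TCP and whose axes are the tool frame's). Camera axes: x right, y down, z forward; pixel columns grow to the right and rows downward; lengths in m; the calibration is good to about 2 mm. A picture is of the moment at which its call begins: read the wrist's pose just before it. camera_params takes no time and is no camera call.
- manip.sign_off(): hands the job in, once; it reports no verdict.
The state is a dict: "t": time; "q": joint angles; "qd": joint speeds; "tau": joint torques, N m; "tcp_pos": TCP position; "tool_rot": TCP orientation; "force": force on the tool from outside, world axes, zero at the start; "ft_torque": the same for the moment, N m; "finger_gap": opening from 0.0 (shut) to 1.0 (fully open).
Only numpy, scipy, OpenCV 4.12 (cv2) and the standard library are available. Lean on these libraries where they do the work, as an engineer would, in place of code of your own. Each camera call takes 0.05 s, during which the arm holds its last target.

TASK

Kick the carriage's red brake pedal down until its rubber foot bites and holds the brake on by itself, without stamping on it. With the carriage braked, push the cement panel gently along the deck until it lies fully home and flush against the yellow backstop, without letting the carriage roll. Then flick the pedal back up so the brake is off, and leave the carriage where it stands and the other things on the bench alone.

Things in the scene. Friction and masses are not known exactly. Their poses are not given: they have to be found in the camera images.
- carriage: Specimen carriage on rails: steel deck 150 mm (its x) by 280 mm (its y), top 72 mm above the bench. Origin: on the bench (z = 0) under the deck's middle. Level; unbraked it rolls along its own y only, moved by 1.5 N. Across its +y end stands a yellow backstop 136 mm wide, 38 mm high, facing -y. The brake is on its -x side, towards the robot. A yellow press frame stands over the rails' +y end.
- backstop_face (a point): Middle of the backstop's flat face that the panel must meet: 120 mm from the carriage origin along its +y, 8 mm above the deck.
- brake (a joint): Brake pedal angle about a hinge along the carriage's y at (-92, -40, 66) mm in its frame. 0 = brake off, pedal up; grows as the pedal goes down, at most 0.86 rad. Pedal sticks out to carriage -x, 110 mm from hinge to tread middle; slopes up 28 degrees from the hinge at 0, level at 0.49. A spring (about 1 N at the pedal) lifts it unless the foot has bitten; once flicked loose it springs up to 0.
- pedal_top (a point): Middle of the pedal's upper (tread) face, on the moving pedal. Red tread with black ribbed rubber, 46 mm long (away from hinge), 44 mm wide (along carriage y), 12 mm thick, on a 14 mm wide arm; nothing else within 30 mm beside or beyond it. Press it from above; lift it from under its edge or by its two 44 mm apart sides. Pressing harder than 22 N crushes the foot's rubber.
- foot: Black rubber foot, nose radius 8 mm, 52 mm from the hinge (origin: nose centre). As the pedal goes down it swings down and to +x onto a strip beside the rail, jamming like a doorstop. Wear unknown: it touches between 0.52 and 0.66 rad, then pedal force climbs 3 to 7 N per mm of pedal travel. Pressed with 16 to 20 N it jams and holds the carriage against 9 N; below 13 N it may slip.
- panel: Grey fibre-cement test panel lying flat on the deck, 110 mm (its x) by 180 mm (its y) by 12 mm thick, 0.4 to 0.6 kg. Origin: centre of its underside. Its long side lies roughly along the carriage's y; its +y end starts 30 to 55 mm short of the backstop, up to 0.08 rad askew. Sliding it takes 2 to 4.5 N; 8 to 9 N presses it home. Its cast edge crumbles above 20 N.
- panel_end (a point): Middle of the panel's -y end face (the end to push on), half way up its 12 mm thickness. Pushed at one point a skew panel tends to jam skew against the backstop; pushed at two points side by side it squares up.
- cup: Bystander: white plastic cup, 72 mm across, 80 mm high. Origin: centre of its underside.
- offcut: Bystander: small dark grey cement panel 100 x 130 x 15 mm lying on the bench. Origin: centre of its underside.
- trowel: Bystander: steel trowel with a round wooden handle, 225 mm long, lying on the bench along its x (blade to +x, handle to -x). Origin: at the rear end of the blade, on the bench.

How it is judged:
On the way, in this order (a step that is already met when the one before it is completed fails the run):
1. the brake is on by itself: rubber foot bearing on the strip with more than 6 N, pedal let go (contact force between foot and anything else above 6 N and contact force between brake and the fingers below 0.5 N and value of joint brake above 0.4 rad), for 0.3 s.
2. panel home against the backstop (within 3 mm) and square to it (within 0.03 rad), flat on the deck, with the brake still on (y of panel in the frame of carriage above 0.027 m and angle between the y axis of panel and the y axis of carriage, either way round below 0.03 rad and z of panel in the frame of carriage below 0.075 m and contact force between foot and anything else above 6 N), for 0.2 s.
3. pedal flicked up, foot off the strip (value of joint brake below 0.1 rad and contact force between foot and anything else below 0.5 N), for 0.3 s.
At the end, for the whole second after the job is handed in: Pedal up (within 0.1 rad of its rest) and foot clear of the strip; panel flat on the deck, its end within 3 mm of the backstop and square to it within 0.03 rad; carriage at rest within 12 mm of where it stood at the start (all of step 3 and y of panel in the frame of carriage above 0.027 m and angle between the y axis of panel and the y axis of carriage, either way round below 0.03 rad and z of panel in the frame of carriage between 0.069 and 0.075 m and distance of carriage from where it was at the start of the episode below 0.012 m and linear speed of each of carriage, panel below 0.01 m/s); the robot touches nothing.
It fails at once if the pedal is stamped on: the rubber foot is pressed on the strip with more than 60 N (about 25 N on the pedal) (contact force between foot and anything else above 60 N).
It fails at once if the panel is pushed harder than 20 N (contact force between panel and the fingers above 20 N).
It fails at once if the carriage rolls more than 12 mm (distance of carriage from where it was at the start of the episode above 0.012 m).
It fails at once if a bystander is moved more than 20 mm (distance of any of cup, offcut, trowel from where it was at the start of the episode above 0.02 m).
It also fails if it takes over 70 s, if anything falls off the work surface, if the arm or the gripper's body presses on something with over 40 N, if the wrist force passes 120 N, or if a joint passes its speed limit or range.

## Working session

There is one attempt and no reset: what is moved stays moved. The work goes in short steps, Python scripts to look and compute and a tool call to move; the robot and the scene stay as the last step left them, time stands still between calls to the robot, and variables do not carry over. Pictures are saved under pics/ and viewed, and the job is handed in when it is done.

Besides the shell and the picture viewer there is one more tool, called after "Emit:" as a command line: name --argument value ..., lists and objects as JSON in quotes. send_rows: Moves the arm, as the interface text tells. Its arguments: {"type":"object","properties":{"steps":{"type":"array","items":{"type":"array","items":{"type":"array","items":{"type":"number"}}}},"grip_force":{"type":"number"}},"required":["steps"]}

```bash
ls; mkdir -p pics; python3 - <<'E'
from station import manip
import cv2
s=manip.sense()
print({k:(v if not hasattr(v,'tolist') else v) for k,v in s.items()})
for n in ("scene","top"):
    cv2.imwrite(f"pics/{n}0.png",manip.snapshot(n)[:,:,::-1])
    print(n,manip.camera_params(n))
print(manip.camera_params("wrist"))
E
```

```text
pics
{'t': 0.0, 'q': array([ 1.03752732e+00,  5.28463413e-01,  1.43389257e+00, -2.31859780e-05,
        1.18135199e+00, -1.78501408e-01]), 'qd': array([-6.78551328e-04,  1.84008281e-03, -7.93027833e-04, -8.77603000e-05,
        1.00757027e-03, -1.43260982e-03]), 'tau': array([ 1.69903371e-03, -4.42356455e+01, -1.78022647e+01, -2.44709745e-04,
        8.54040845e-03, -1.23083171e-05]), 'tcp_pos': array([0.21672654, 0.58547652, 0.23033838]), 'tool_rot': array([-0.4042475 ,  0.58105655,  0.40361084,  0.57970297]), 'force': array([ 0.05900793, -0.07581357, -0.42523382]), 'ft_torque': array([-0.0186633 ,  0.01926212,  0.01857466]), 'finger_gap': 1.0017306927126857}
scene {'fx': 583.4422392752118, 'fy': 583.4422392752118, 'cx': 314.3159864355271, 'cy': 240.02287951682655, 'T': array([[-0.12853364,  0.66976656, -0.73136301,  1.39524306],
       [ 0.99158511,  0.0982712 , -0.0842718 ,  0.0799131 ],
       [ 0.01542948, -0.73604044, -0.67676171,  0.91137166],
       [ 0.        ,  0.        ,  0.        ,  1.        ]])}
top {'fx': 435.76058982098164, 'fy': 435.76058982098164, 'cx': 323.7177647572044, 'cy': 243.23398868112398, 'T': array([[-0.02713875, -0.99578497,  0.08761151,  0.44141986],
       [-0.99959888,  0.02774335,  0.00569044,  0.01089256],
       [-0.00809709, -0.08742193, -0.99613847,  0.95170774],
       [ 0.        ,  0.        ,  0.        ,  1.        ]])}
{'fx': 410.9815048341889, 'fy': 410.9815048341889, 'cx': 319.2594481235908, 'cy': 240.0668434927093, 'tool_from_camera': array([[ 3.97688468e-04, -3.14445083e-01,  9.49275583e-01,
        -1.43314195e-01],
       [ 1.02619355e-04, -9.49275640e-01, -3.14445145e-01,
         8.04259378e-02],
       [ 9.99999916e-01,  2.22465256e-04, -3.45247823e-04,
        -1.06589429e-04],
       [ 0.00000000e+00,  0.00000000e+00,  0.00000000e+00,
         1.00000000e+00]])}
```

View pics/scene0.png

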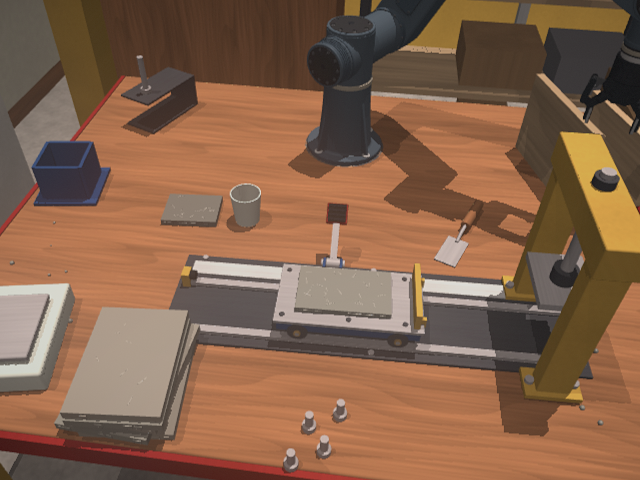

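View pics/top0.png

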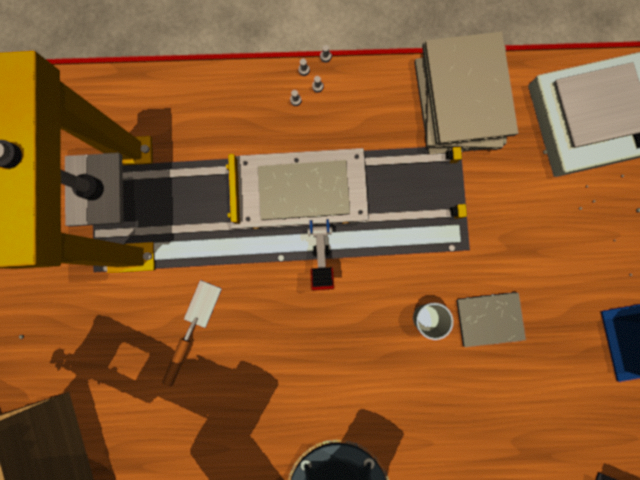

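The pictures show the carriage around (300,188) in the top view, with its pedal at (321,278), its backstop at the left (233,188), and the panel in the middle. I'll enlarge this area.

```bash
cat > h.py <<'E'
from station import manip
import numpy as np, cv2
def ray(cam,u,v,z):
    p=manip.camera_params(cam);T=p["T"]
    d=T[:3,:3]@np.array([(u-p["cx"])/p["fx"],(v-p["cy"])/p["fy"],1]);o=T[:3,3]
    return o+d*(z-o[2])/d[2]
def proj(cam,P):
    p=manip.camera_params(cam);T=p["T"]
    c=T[:3,:3].T@(np.array(P)-T[:3,3]); return p["fx"]*c[0]/c[2]+p["cx"],p["fy"]*c[1]/c[2]+p["cy"]
def crop(img,x0,y0,x1,y1,k,name):
    c=cv2.resize(img[y0:y1,x0:x1],None,fx=k,fy=k,interpolation=cv2.INTER_CUBIC); cv2.imwrite("pics/"+name,c)
E
python3 - <<'E'
from h import *
crop(cv2.imread("pics/top0.png"),220,140,380,300,4-0.25,"topc.png")
crop(cv2.imread("pics/scene0.png"),260,190,440,350,4,"scc.png")
E
```

```text
(no output)
```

View pics/topc.png

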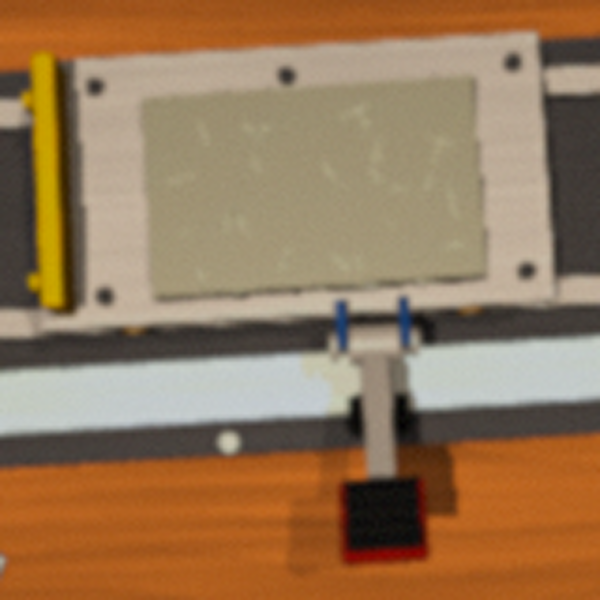

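View pics/scc.png

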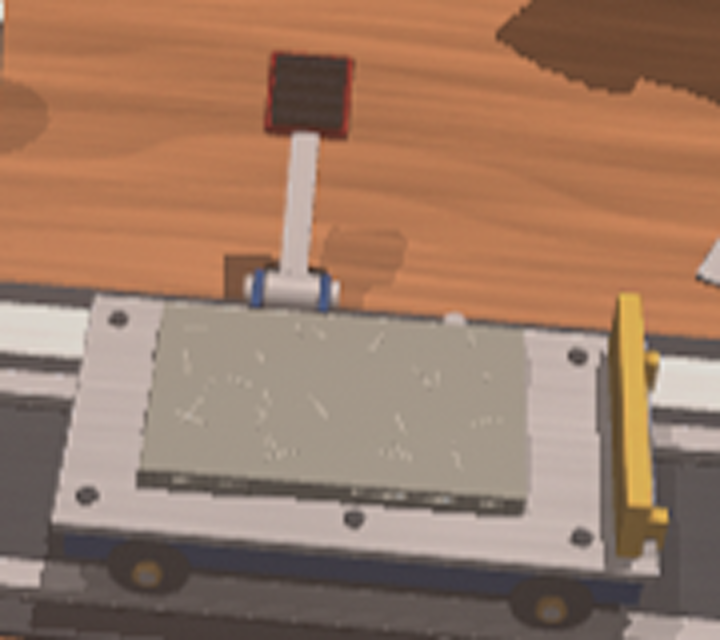

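```bash
python3 - <<'E'
from h import *
f=lambda x,y,z:ray("top",220+(x+.5)/3.75-.5,140+(y+.5)/3.75-.5,z)
g=lambda x,y,z:ray("scene",260+(x+.5)/4-.5,190+(y+.5)/4-.5,z)
np.set_printoptions(precision=4,suppress=True)
for n,F,pts in (("top",f,dict(dRT=(540,33,.072),dRB=(553,300,.072),dLB=(37,332,.072),pLT=(141,98,.084),pRT=(473,77,.084),pRB=(485,275,.084),pLB=(152,298,.084),t1=(344,482,.107),t2=(420,478,.107),t3=(427,558,.129),t4=(343,564,.129))),
 ("scene",g,dict(d_my_mx=(93,295,.072),d_my_px=(53,526,.072),d_py_px=(657,575,.072),p1=(162,304,.084),p2=(528,330,.084),p3=(525,503,.084),p4=(138,472,.084),bolt=(118,318,.072),
   tr1=(272,54,.13),tr2=(352,60,.13),tr3=(347,139,.108),tr4=(264,130,.108)))):
    P={k:F(*v) for k,v in pts.items()}
    for k,v in P.items(): print(n,k,v)
    if n=="top":
        c=lambda a:np.arctan2(a[1],a[0])
        print("yaw x-edge",c(P["dRT"]-P["dRB"]),np.linalg.norm(P["dRT"]-P["dRB"]), "y edge",c(P["dLB"]-P["dRB"])-np.pi/2,np.linalg.norm(P["dLB"]-P["dRB"]))
        print("panel",[(c(P[a]-P[b]),np.linalg.norm(P[a]-P[b])) for a,b in (("pLT","pRT"),("pLB","pRB"),("pRT","pRB"),("pLT","pLB"))])
E
```

```text
top dRT [ 0.7129 -0.0718  0.072 ]
top dRB [ 0.5645 -0.0736  0.072 ]
top dLB [0.5549 0.2069 0.072 ]
top pLT [0.6796 0.1467 0.084 ]
top pRT [ 0.6859 -0.0335  0.084 ]
top pRB [ 0.5774 -0.0365  0.084 ]
top pLB [0.57   0.1423 0.084 ]
top t1 [0.4679 0.0409 0.107 ]
top t2 [0.4689 0.0017 0.107 ]
top t3 [ 0.4281 -0.0005  0.129 ]
top t4 [0.4262 0.0417 0.129 ]
yaw x-edge 0.012372374672900041 0.14838410641857921 y edge 0.034191294617877954 0.2806663586907343
panel [(np.float64(1.6058634104980525), np.float64(0.18033782285096991)), (np.float64(1.6120316546523008), np.float64(0.17899070864478844)), (np.float64(0.027714253132878352), np.float64(0.10854028131857861)), (np.float64(0.040105723035352404), np.float64(0.10964279045216187))]
scene d_my_mx [ 0.5671 -0.0789  0.072 ]
scene d_my_px [ 0.7184 -0.0718  0.072 ]
scene d_py_px [0.7078 0.2047 0.072 ]
scene p1 [ 0.5802 -0.0415  0.084 ]
scene p2 [0.5721 0.1407 0.084 ]
scene p3 [0.684  0.1428 0.084 ]
scene p4 [ 0.6908 -0.0364  0.084 ]
scene bolt [ 0.5814 -0.0637  0.072 ]
scene tr1 [ 0.4318 -0.0043  0.13  ]
scene tr2 [0.4305 0.0383 0.13  ]
scene tr3 [0.4692 0.0402 0.108 ]
scene tr4 [ 0.4684 -0.0037  0.108 ]
```

```bash
python3 - <<'E'
from h import *
from scipy.spatial.transform import Rotation as R
s=manip.sense(); M=R.from_quat(s["tool_rot"]).as_matrix(); print(M.round(3)); print("jaw yaw",np.arctan2(M[1,2],M[0,2]))
print(s["tcp_pos"],manip.grasp_offset)
for n,p in dict(cup=(433,320,.08),off=(490,318,.015),trow=(190,325,.01)).items(): print(n,ray("top",*p).round(3))
E
```

```text
[[-0.001 -0.938  0.347]
 [-0.002  0.347  0.938]
 [-1.     0.    -0.002]]
jaw yaw 1.2160561201715492
[0.21674328 0.58552641 0.23041679] 0.0187
cup [ 0.36  -0.196  0.08 ]
off [ 0.355 -0.332  0.015]
trow [0.357 0.307 0.01 ]
```

Emit:
send_rows --steps '[[[0.5, 0.03, -0.055, 0, 0.05], [1, 0.055, -0.115, 0, 0.1], [1, 0.08, -0.175, 0, 0.15], [1, 0.1, -0.235, 0, 0.2], [1, 0.125, -0.295, 0, 0.25], [1, 0.145, -0.355, 0, 0.3], [1, 0.17, -0.41, 0, 0.35], [1, 0.19, -0.46, 0, 0.392]]]'

```text
t: 1.1
tcp_pos: [0.4076, 0.1241, 0.2314]
tool_rot: [0.51, -0.49, -0.509, -0.49]
force: [0.7, -0.4, 0.2]
finger_gap: 0.0
```

Emit:
send_rows --steps '[[[1, 0.02, -0.055, 0, 0], [1, 0.0303, -0.107, -0.02, 0], [1, 0.0303, -0.107, -0.04, 0], [1, 0.0303, -0.107, -0.04, 0], [1, 0.0303, -0.107, -0.04, 0]]]'

```text
t: 1.72
tcp_pos: [0.4373, 0.0195, 0.1916]
tool_rot: [-0.509, 0.49, 0.509, 0.49]
force: [-0.0, -0.2, -0.5]
finger_gap: -0.002
```

```bash
cat > look.py <<'E'
import sys
from h import *
from scipy.spatial.transform import Rotation as R
s=manip.sense(); M=R.from_quat(s["tool_rot"]).as_matrix()
print(s["t"],s["tcp_pos"].round(4),"yaw",np.arctan2(M[1,2],M[0,2]).round(4),"F",s["force"].round(2),"gap",round(s["finger_gap"],3))
for n in sys.argv[2:]:
    cv2.imwrite(f"pics/{n}{sys.argv[1]}.png",manip.snapshot(n)[:,:,::-1])
E
python3 look.py 1 wrist scene
```

```text
1.725 [0.4373 0.0195 0.1916] yaw 1.6088 F [-0.03 -0.24 -0.45] gap -0.002
```

View pics/wrist1.png

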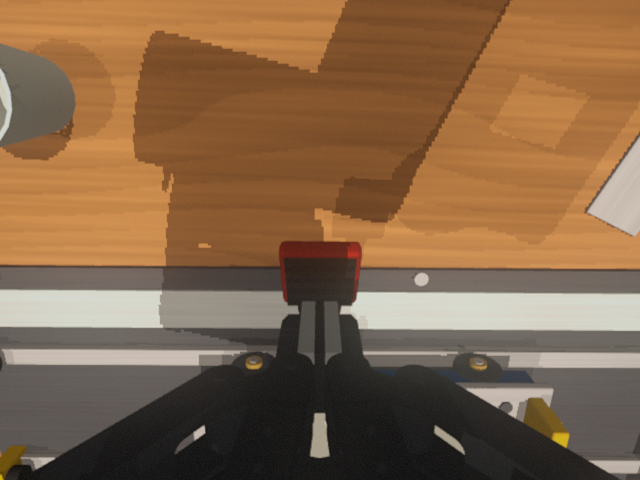

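View pics/scene1.png

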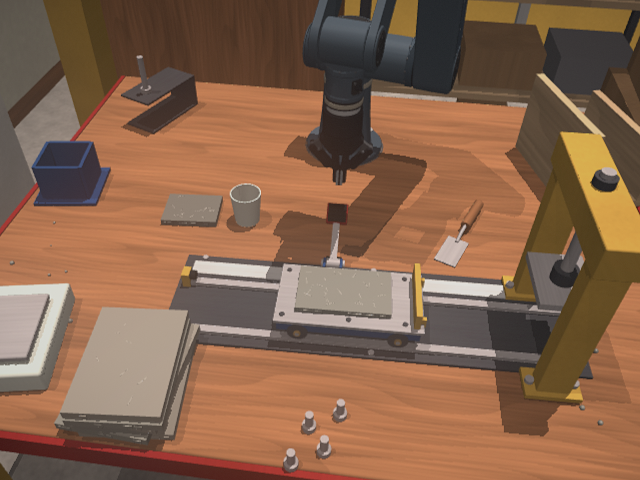

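The wrist view has the tread centred at column 320, under the closed fingers, and the rails run square to the tool. I'll press down.

Emit:
send_rows --steps '[[[1, 0, 0, -0.03, 0], [1, 0, 0, -0.05, 0], [1, 0, 0, -0.065, 0], [1, 0, 0, -0.08, 0], [1, 0, 0, -0.09, 0], [1, 0, 0, -0.1, 0], [1, 0, 0, -0.11, 0], [1, 0, 0, -0.115, 0]]]'

```text
t: 2.82
tcp_pos: [0.437, 0.0192, 0.0758]
tool_rot: [-0.509, 0.491, 0.51, 0.49]
force: [-1.1, -0.2, 1.0]
finger_gap: -0.002
```

Emit:
send_rows --steps '[[[1, 0, 0, -0.002, 0], [1, 0, 0, -0.004, 0], [1, 0, 0, -0.004, 0]]]'

```text
t: 3.2
tcp_pos: [0.4374, 0.019, 0.0723]
tool_rot: [0.509, -0.491, -0.509, -0.491]
force: [-0.5, 0.3, 1.8]
finger_gap: 0.001
```

Emit:
send_rows --steps '[[[1, 0, 0, -0.001, 0], [1, 0, 0, -0.002, 0], [1, 0, 0, -0.002, 0]]]'

```text
t: 3.58
tcp_pos: [0.4374, 0.019, 0.0703]
tool_rot: [0.509, -0.491, -0.509, -0.491]
force: [-0.1, -0.5, 1.1]
finger_gap: -0.002
```

Emit:
send_rows --steps '[[[1, 0, 0, -0.001, 0], [1, 0, 0, -0.002, 0], [1, 0, 0, -0.002, 0]]]'

```text
t: 3.95
tcp_pos: [0.4374, 0.019, 0.0682]
tool_rot: [-0.509, 0.491, 0.509, 0.491]
force: [-0.6, -0.0, 1.8]
finger_gap: 0.004
```

Emit:
send_rows --steps '[[[1, 0, 0, -0.001, 0], [1, 0, 0, -0.002, 0], [1, 0, 0, -0.002, 0]]]'

```text
t: 4.32
tcp_pos: [0.4374, 0.019, 0.0662]
tool_rot: [-0.509, 0.491, 0.509, 0.491]
force: [-1.4, -0.1, 0.6]
finger_gap: -0.003
```

Emit:
send_rows --steps '[[[1, 0, 0, -0.001, 0], [1, 0, 0, -0.002, 0], [1, 0, 0, -0.002, 0]]]'

```text
t: 4.7
tcp_pos: [0.4374, 0.0191, 0.0643]
tool_rot: [0.509, -0.491, -0.509, -0.491]
force: [-0.4, -0.9, 1.6]
finger_gap: 0.004
```

Emit:
send_rows --steps '[[[1, 0, 0, -0.001, 0], [1, 0, 0, -0.002, 0], [1, 0, 0, -0.002, 0]]]'

```text
t: 5.08
tcp_pos: [0.4374, 0.0191, 0.0626]
tool_rot: [0.509, -0.491, -0.509, -0.491]
force: [-1.6, -0.7, 6.3]
finger_gap: 0.001
```

Emit:
send_rows --steps '[[[1, 0, 0, -0.0005, 0], [1, 0, 0, -0.001, 0], [1, 0, 0, -0.001, 0]]]'

```text
t: 5.45
tcp_pos: [0.4375, 0.0191, 0.0618]
tool_rot: [0.509, -0.49, -0.509, -0.491]
force: [-2.0, -1.4, 7.7]
finger_gap: 0.004
```

Emit:
send_rows --steps '[[[1, 0, 0, -0.0005, 0], [1, 0, 0, -0.001, 0], [1, 0, 0, -0.001, 0]]]'

```text
t: 5.82
tcp_pos: [0.4375, 0.019, 0.061]
tool_rot: [0.51, -0.49, -0.509, -0.491]
force: [-1.9, -0.7, 11.2]
finger_gap: 0.003
```

Emit:
send_rows --steps '[[[1, 0, 0, -0.0005, 0], [1, 0, 0, -0.001, 0], [1, 0, 0, -0.001, 0]]]'

```text
t: 6.2
tcp_pos: [0.4375, 0.0191, 0.0603]
tool_rot: [0.51, -0.49, -0.509, -0.491]
force: [-3.4, -0.3, 13.7]
finger_gap: 0.001
```

Emit:
send_rows --steps '[[[1, 0, 0, -0.0005, 0], [1, 0, 0, -0.001, 0], [1, 0, 0, -0.001, 0]]]'

```text
t: 6.58
tcp_pos: [0.4375, 0.019, 0.0594]
tool_rot: [0.51, -0.49, -0.509, -0.491]
force: [-2.6, 0.3, 14.8]
finger_gap: -0.001
```

Emit:
send_rows --steps '[[[1, 0, 0, -0.0005, 0], [1, 0, 0, -0.0008, 0], [1, 0, 0, -0.0008, 0], [1, 0, 0, -0.0008, 0]]]'

```text
t: 7.08
tcp_pos: [0.4376, 0.0191, 0.0584]
tool_rot: [0.51, -0.49, -0.509, -0.491]
force: [-2.6, -0.4, 12.2]
finger_gap: -0.001
```

```bash
python3 look.py 2 scene; python3 look.py 2b scene;python3 look.py 2c top; python3 look.py 2d
```

```text
7.075 [0.4376 0.0191 0.0584] yaw 1.608 F [-2.62 -0.44 12.24] gap -0.001
7.125 [0.4376 0.019  0.0584] yaw 1.6081 F [-2.450e+00  1.000e-02  1.354e+01] gap -0.002
7.175 [0.4377 0.019  0.0584] yaw 1.6081 F [-3.28 -0.12 13.11] gap 0.001
7.225 [0.4377 0.019  0.0584] yaw 1.6081 F [-2.72 -0.87 13.39] gap 0.003
```

Emit:
send_rows --steps '[[[1, 0, 0, -0.0005, 0], [1, 0, 0, -0.001, 0], [1, 0, 0, -0.001, 0]]]'

```text
t: 7.6
tcp_pos: [0.4376, 0.0191, 0.058]
tool_rot: [0.51, -0.49, -0.509, -0.491]
force: [-3.7, -0.8, 19.2]
finger_gap: 0.002
```

```bash
for i in 1 2 3; do python3 look.py 3 top; done
```

```text
7.6 [0.4376 0.0191 0.058 ] yaw 1.6082 F [-3.69 -0.77 19.2 ] gap 0.002
7.65 [0.4376 0.019  0.058 ] yaw 1.6081 F [-2.75 -0.84 20.7 ] gap -0.002
7.7 [0.4376 0.019  0.058 ] yaw 1.6082 F [-2.77 -0.27 19.14] gap -0.0
```

Emit:
send_rows --steps '[[[1, 0, 0, 0.003, 0], [1, 0, 0, 0.007, 0], [1, 0, 0, 0.015, 0], [1, 0, 0, 0.04, 0], [1, 0, 0, 0.1, 0], [1, 0, 0, 0.13, 0], [1, 0, 0, 0.13, 0], [1, 0, 0, 0.13, 0]]]'

```text
t: 8.75
tcp_pos: [0.4367, 0.0192, 0.186]
tool_rot: [-0.509, 0.491, 0.51, 0.49]
force: [-0.0, -0.9, -0.0]
finger_gap: -0.001
```

```bash
python3 look.py 4 wrist scene; python3 -c "
from h import *
crop(cv2.imread('pics/scene4.png'),260,190,440,350,4,'scc4.png')"
```

```text
8.75 [0.4367 0.0192 0.186 ] yaw 1.608 F [-0.03 -0.91 -0.04] gap -0.001
```

View pics/scc4.png

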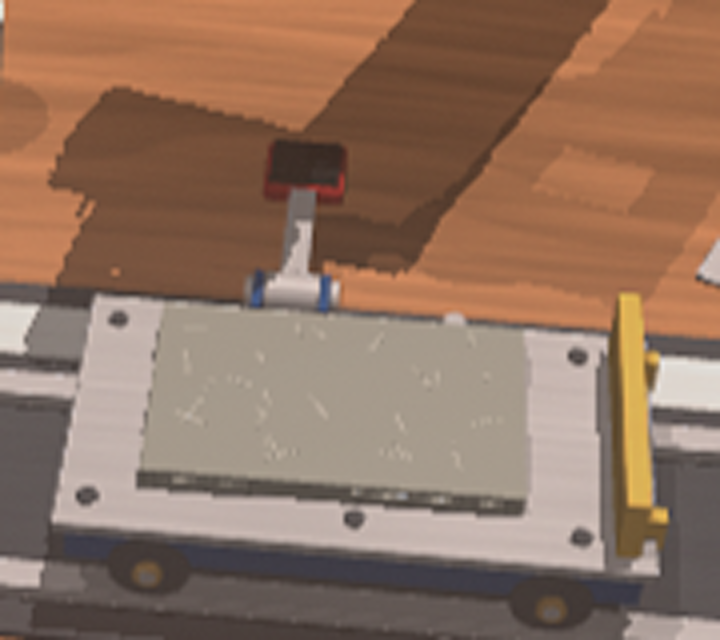

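View pics/wrist4.png

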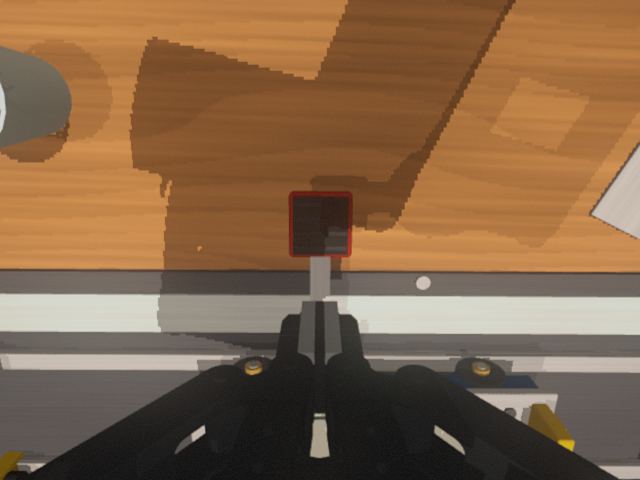

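The brake holds by itself: the tread stays down at crop (305,170), and the carriage edges haven't moved. Next I'll go behind the panel's −y end with the jaws turned across it.

Emit:
send_rows --steps '[[[0.25, 0.025, -0.01, 0, -0.175], [0.25, 0.05, -0.02, 0, -0.35], [0.25, 0.075, -0.03, 0, -0.525], [0.25, 0.1, -0.04, 0, -0.7], [0.25, 0.125, -0.05, 0, -0.875], [0.25, 0.15, -0.06, 0, -1.05], [0.25, 0.175, -0.07, 0, -1.225], [0.25, 0.197, -0.08, 0, -1.4]]]'

```text
t: 9.85
tcp_pos: [0.6344, -0.0611, 0.1841]
tool_rot: [-0.071, 0.705, 0.072, 0.702]
force: [0.5, 0.2, 0.4]
finger_gap: 0.75
```

Emit:
send_rows --steps '[[[0.25, 0, -0.001, -0.02, -0.1], [0.25, 0, -0.001, -0.05, -0.171], [0.25, 0, -0.001, -0.07, -0.171], [0.25, 0, -0.001, -0.07, -0.171]]]'

```text
t: 10.35
tcp_pos: [0.632, -0.0614, 0.1128]
tool_rot: [-0.012, 0.71, 0.014, 0.704]
force: [-0.7, 0.1, 0.4]
finger_gap: 0.746
```

```bash
python3 look.py 5 wrist scene;python3 -c "
from h import *
crop(cv2.imread('pics/scene5.png'),240,190,440,340,4,'scc5.png')"
```

```text
10.35 [ 0.632  -0.0614  0.1128] yaw 0.0369 F [-0.68  0.05  0.36] gap 0.746
```

View pics/wrist5.png

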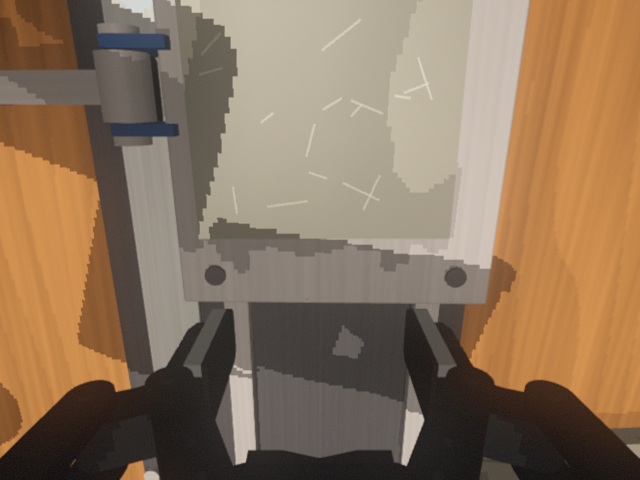

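View pics/scc5.png

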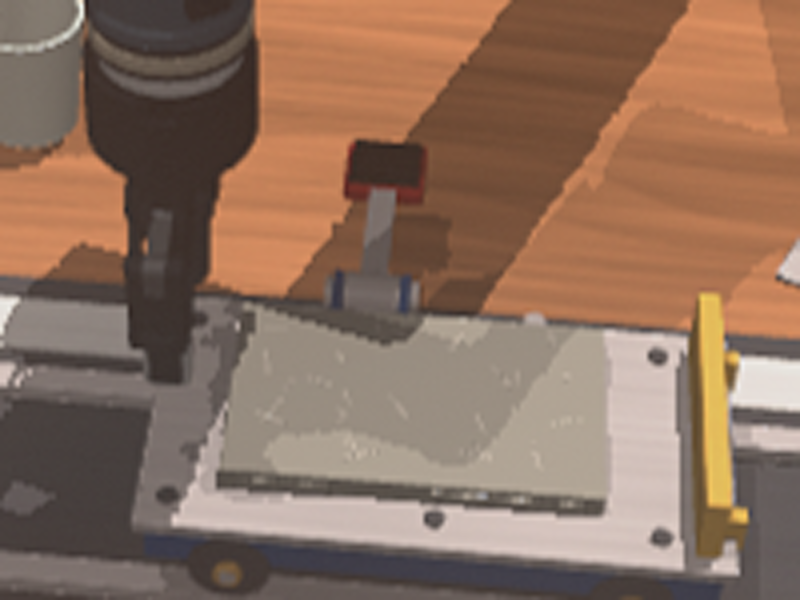

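Emit:
send_rows --steps '[[[0.25, 0.002, 0, -0.015, 0], [0.25, 0.004, 0, -0.027, 0], [0.25, 0.004, 0, -0.033, 0], [0.25, 0.004, 0, -0.036, 0], [0.25, 0.004, 0, -0.037, 0], [0.25, 0.004, 0, -0.037, 0]]]'

```text
t: 11.2
tcp_pos: [0.6386, -0.062, 0.0798]
tool_rot: [-0.013, 0.707, 0.013, 0.707]
force: [-0.3, 0.6, -0.2]
finger_gap: 0.75
```

```bash
python3 look.py 6 wrist scene;python3 -c "
from h import *
crop(cv2.imread('pics/scene6.png'),240,250,340,325,8,'scc6.png')"
```

```text
11.2 [ 0.6386 -0.062   0.0798] yaw 0.037 F [-0.32  0.57 -0.18] gap 0.75
```

View pics/wrist6.png

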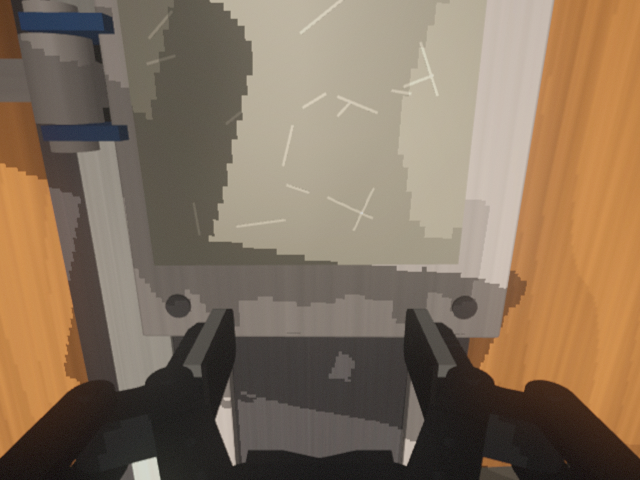

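View pics/scc6.png

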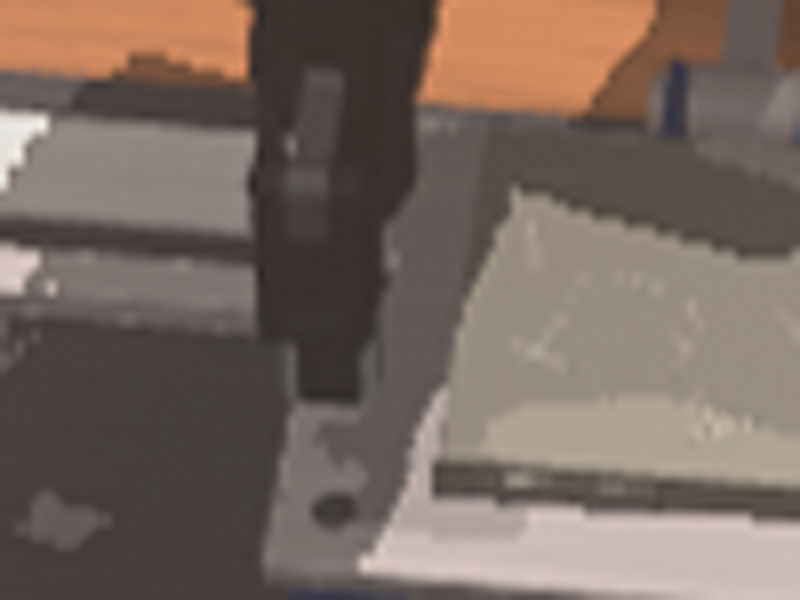

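```bash
python3 -c "
from h import *
for z in (.076,.08,.084,.088,.092,.096): print(z,ray('scene',281.2,300.2,z).round(4))
print(ray('scene',249.3,275,.08))"
```

```text
0.076 [ 0.6691 -0.0647  0.076 ]
0.08 [ 0.6726 -0.064   0.08  ]
0.084 [ 0.6761 -0.0633  0.084 ]
0.088 [ 0.6796 -0.0626  0.088 ]
0.092 [ 0.683  -0.0619  0.092 ]
0.096 [ 0.6865 -0.0612  0.096 ]
[ 0.61647169 -0.13739437  0.08      ]
```

Emit:
send_rows --steps '[[[0.25, -0.004, 0, -0.002, 0], [0.25, -0.004, 0, -0.004, 0], [0.25, -0.004, 0, -0.004, 0]]]'

```text
t: 11.68
tcp_pos: [0.6341, -0.0619, 0.0753]
tool_rot: [-0.013, 0.707, 0.013, 0.707]
force: [-1.0, -0.7, 0.3]
finger_gap: 0.749
```

Emit:
send_rows --steps '[[[0.25, 0, 0, -0.001, 0], [0.25, 0, 0, -0.002, 0], [0.25, 0, 0, -0.002, 0]]]'

```text
t: 12.05
tcp_pos: [0.6344, -0.0619, 0.0734]
tool_rot: [-0.013, 0.707, 0.013, 0.707]
force: [0.0, 0.6, 0.2]
finger_gap: 0.752
```

Emit:
send_rows --steps '[[[0.25, 0, 0, -0.001, 0], [0.25, 0, 0, -0.002, 0], [0.25, 0, 0, -0.002, 0]]]'

```text
t: 12.42
tcp_pos: [0.6343, -0.0619, 0.0714]
tool_rot: [-0.013, 0.707, 0.013, 0.707]
force: [-0.7, 0.2, -0.2]
finger_gap: 0.751
```

Emit:
send_rows --steps '[[[0.25, 0, 0, -0.001, 0], [0.25, 0, 0, -0.002, 0], [0.25, 0, 0, -0.002, 0]]]'

```text
t: 12.8
tcp_pos: [0.6343, -0.0619, 0.0694]
tool_rot: [-0.013, 0.707, 0.013, 0.707]
force: [0.2, -0.3, -0.8]
finger_gap: 0.755
```

Emit:
send_rows --steps '[[[0.25, 0, 0, -0.001, 0], [0.25, 0, 0, -0.0015, 0], [0.25, 0, 0, -0.0015, 0]]]'

```text
t: 13.18
tcp_pos: [0.6344, -0.0619, 0.0679]
tool_rot: [-0.013, 0.707, 0.013, 0.707]
force: [-0.4, -0.3, 0.7]
finger_gap: 0.75
```

```bash
python3 look.py 7 scene;python3 -c "
from h import *
crop(cv2.imread('pics/scene7.png'),240,250,340,325,8,'scc7.png')"
```

```text
13.175 [ 0.6344 -0.0619  0.0679] yaw 0.037 F [-0.4  -0.31  0.7 ] gap 0.75
```

View pics/scc7.png

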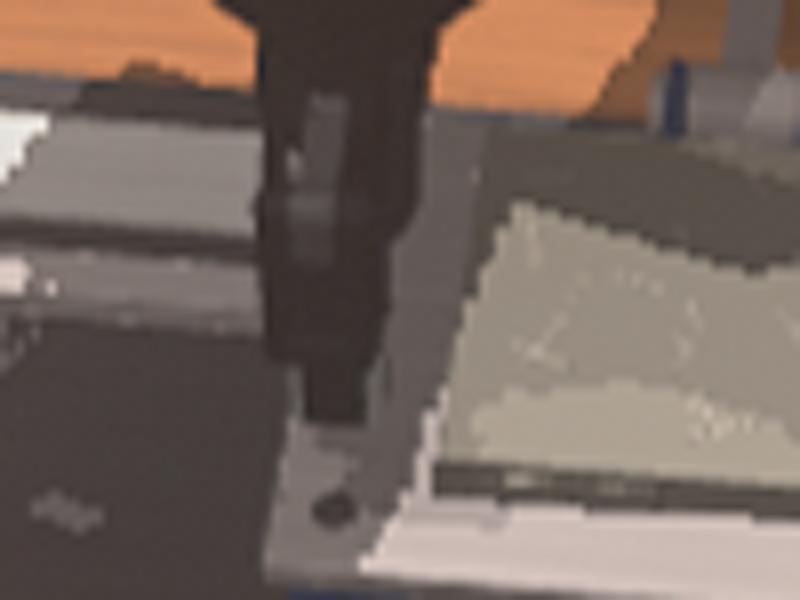

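Emit:
send_rows --steps '[[[0.25, 0, 0, -0.001, 0], [0.25, 0, 0, -0.002, 0], [0.25, 0, 0, -0.002, 0]]]'

```text
t: 13.6
tcp_pos: [0.6344, -0.062, 0.066]
tool_rot: [-0.013, 0.707, 0.013, 0.707]
force: [-0.9, -0.2, 1.3]
finger_gap: 0.748
```

Emit:
send_rows --steps '[[[0.25, 0, 0, -0.001, 0], [0.25, 0, 0, -0.0015, 0], [0.25, 0, 0, -0.0015, 0]]]'

```text
t: 13.98
tcp_pos: [0.6344, -0.062, 0.066]
tool_rot: [-0.013, 0.707, 0.013, 0.707]
force: [-2.7, -0.0, 8.1]
finger_gap: 0.751
```

The deck touches at TCP z = 0.066. I'll raise 4.5 mm and push along the carriage's +y.

Emit:
send_rows --steps '[[[0.25, 0, 0, 0.0045, 0], [0.25, 0, 0, 0.0045, 0], [0.25, -0.0001, 0.003, 0.0045, 0], [0.25, -0.0002, 0.006, 0.0045, 0], [0.25, -0.0003, 0.008, 0.0045, 0], [0.25, -0.0003, 0.01, 0.0045, 0]]]'

```text
t: 14.72
tcp_pos: [0.634, -0.0517, 0.0689]
tool_rot: [-0.013, 0.707, 0.013, 0.707]
force: [0.7, -0.5, -0.7]
finger_gap: 0.753
```

Emit:
send_rows --steps '[[[0.25, 0, 0.0015, 0, 0], [0.25, -0.0001, 0.003, 0, 0], [0.25, -0.0001, 0.0045, 0, 0], [0.25, -0.0002, 0.006, 0, 0]]]'

```text
t: 15.22
tcp_pos: [0.6339, -0.0467, 0.069]
tool_rot: [-0.014, 0.707, 0.013, 0.707]
force: [0.5, -3.1, -0.3]
finger_gap: 0.747
```

Emit:
send_rows --steps '[[[0.25, 0, 0.0015, 0, 0], [0.25, -0.0001, 0.003, 0, 0], [0.25, -0.0001, 0.0045, 0, 0], [0.25, -0.0002, 0.006, 0, 0]]]'

```text
t: 15.72
tcp_pos: [0.6339, -0.0399, 0.069]
tool_rot: [-0.013, 0.707, 0.013, 0.707]
force: [0.5, -2.2, -1.1]
finger_gap: 0.743
```

Emit:
send_rows --steps '[[[0.25, -0.0001, 0.0015, 0, 0], [0.25, -0.0001, 0.003, 0, 0], [0.25, -0.0002, 0.0045, 0, 0], [0.25, -0.0002, 0.006, 0, 0], [0.25, -0.0003, 0.0075, 0, 0], [0.25, -0.0003, 0.009, 0, 0], [0.25, -0.0004, 0.0105, 0, 0], [0.25, -0.0004, 0.012, 0, 0]]]'

```text
t: 16.73
tcp_pos: [0.6332, -0.0278, 0.069]
tool_rot: [-0.013, 0.707, 0.013, 0.707]
force: [0.2, -3.9, 0.1]
finger_gap: 0.753
```

Emit:
send_rows --steps '[[[0.25, -0.0001, 0.0015, 0, 0], [0.25, -0.0001, 0.003, 0, 0], [0.25, -0.0002, 0.0045, 0, 0], [0.25, -0.0003, 0.006, 0, 0], [0.25, -0.0004, 0.0075, 0, 0], [0.25, -0.0004, 0.009, 0, 0]]]'

```text
t: 17.48
tcp_pos: [0.6329, -0.0189, 0.069]
tool_rot: [-0.013, 0.707, 0.013, 0.707]
force: [0.3, -2.9, 1.0]
finger_gap: 0.747
```

```bash
python3 look.py 8 scene;python3 -c "
from h import *
crop(cv2.imread('pics/scene8.png'),250,190,450,340,4,'scc8.png')"
```

```text
17.475 [ 0.6329 -0.0189  0.069 ] yaw 0.037 F [ 0.31 -2.86  0.97] gap 0.747
```

View pics/scc8.png

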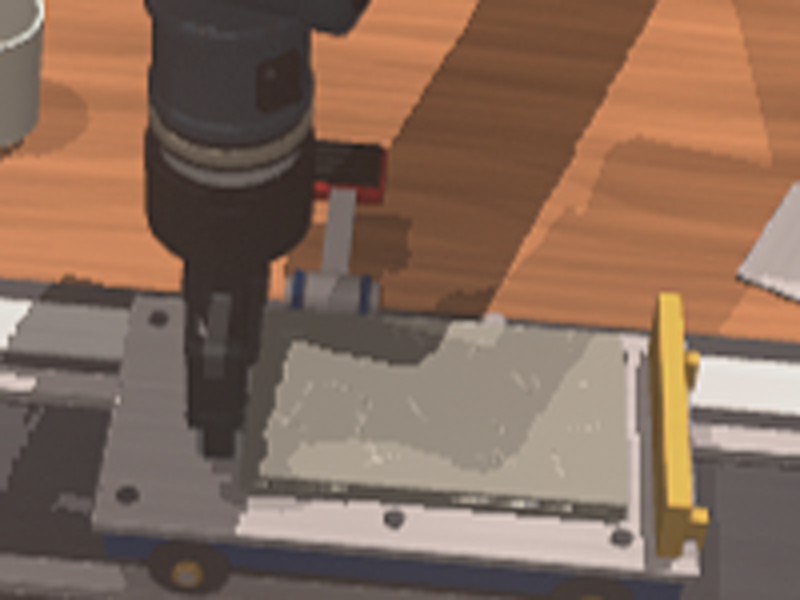

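Emit:
send_rows --steps '[[[0.25, 0, 0.0015, 0, 0], [0.25, -0.0001, 0.003, 0, 0], [0.25, -0.0002, 0.0045, 0, 0], [0.25, -0.0002, 0.006, 0, 0]]]'

```text
t: 18.02
tcp_pos: [0.6327, -0.0129, 0.069]
tool_rot: [-0.013, 0.707, 0.013, 0.707]
force: [-0.3, -3.0, -0.3]
finger_gap: 0.751
```

Emit:
send_rows --steps '[[[0.25, 0, 0.0007, 0, 0], [0.25, -0.0001, 0.0014, 0, 0], [0.25, -0.0001, 0.002, 0, 0]]]'

```text
t: 18.4
tcp_pos: [0.6326, -0.0109, 0.0691]
tool_rot: [-0.013, 0.707, 0.013, 0.707]
force: [0.3, -3.6, 0.1]
finger_gap: 0.746
```

Emit:
send_rows --steps '[[[0.25, 0, 0.0005, 0, 0], [0.25, 0, 0.001, 0, 0]]]'

```text
t: 18.65
tcp_pos: [0.6326, -0.0099, 0.069]
tool_rot: [-0.013, 0.707, 0.013, 0.707]
force: [0.1, -2.9, 0.7]
finger_gap: 0.747
```

Emit:
send_rows --steps '[[[0.25, 0, 0.0007, 0, 0], [0.25, 0, 0.0014, 0, 0], [0.25, 0, 0.0014, 0, 0]]]'

```text
t: 19.02
tcp_pos: [0.6326, -0.0084, 0.069]
tool_rot: [-0.013, 0.707, 0.013, 0.707]
force: [0.3, -3.1, 0.1]
finger_gap: 0.75
```

Emit:
send_rows --steps '[[[0.25, 0, 0.0005, 0, 0], [0.25, 0, 0.001, 0, 0]]]'

```text
t: 19.27
tcp_pos: [0.6326, -0.0076, 0.069]
tool_rot: [-0.013, 0.707, 0.013, 0.707]
force: [-0.5, -4.1, 1.2]
finger_gap: 0.75
```

Emit:
send_rows --steps '[[[0.25, 0, 0.0005, 0, 0], [0.25, 0, 0.001, 0, 0]]]'

```text
t: 19.52
tcp_pos: [0.6326, -0.0065, 0.069]
tool_rot: [-0.013, 0.707, 0.013, 0.707]
force: [-0.1, -3.9, 0.9]
finger_gap: 0.75
```

Emit:
send_rows --steps '[[[0.25, 0, 0.0005, 0, 0], [0.25, 0, 0.001, 0, 0]]]'

```text
t: 19.77
tcp_pos: [0.6326, -0.0055, 0.069]
tool_rot: [-0.013, 0.707, 0.013, 0.707]
force: [-0.1, -3.7, 1.0]
finger_gap: 0.75
```

Emit:
send_rows --steps '[[[0.25, 0, 0.0005, 0, 0], [0.25, 0, 0.001, 0, 0]]]'

```text
t: 20.02
tcp_pos: [0.6326, -0.0052, 0.069]
tool_rot: [-0.014, 0.707, 0.013, 0.707]
force: [-0.3, -6.0, 0.4]
finger_gap: 0.753
```

```bash
python3 look.py 9 top;python3 -c "
from h import *
crop(cv2.imread('pics/top9.png'),220,140,380,260,5,'topc9.png')"
```

```text
20.025 [ 0.6326 -0.0052  0.069 ] yaw 0.0373 F [-0.27 -6.    0.36] gap 0.753
```

View pics/topc9.png

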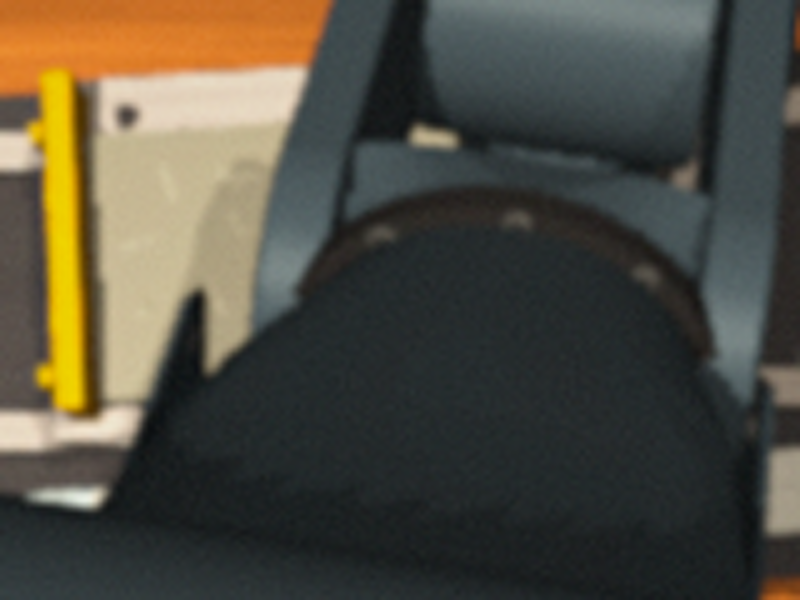

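The panel has reached the backstop: the force has risen, motion has stalled, and the top view shows the two touching. I'll press home to about 8 N.

Emit:
send_rows --steps '[[[0.25, 0, 0.0005, 0, 0], [0.25, 0, 0.0005, 0, 0]]]'

```text
t: 20.32
tcp_pos: [0.6326, -0.0052, 0.0691]
tool_rot: [-0.014, 0.707, 0.013, 0.707]
force: [-0.2, -7.4, 0.8]
finger_gap: 0.746
```

Emit:
send_rows --steps '[[[0.25, 0, 0.0003, 0, 0], [0.25, 0, 0.0003, 0, 0], [0.25, 0, 0.0003, 0, 0]]]'

```text
t: 20.7
tcp_pos: [0.6326, -0.0052, 0.069]
tool_rot: [-0.014, 0.707, 0.012, 0.707]
force: [-0.1, -7.3, 0.1]
finger_gap: 0.751
```

```bash
python3 look.py 10 scene;python3 -c "
from h import *
crop(cv2.imread('pics/scene10.png'),250,190,450,340,4,'scc10.png')"
```

```text
20.7 [ 0.6326 -0.0052  0.069 ] yaw 0.0373 F [-0.06 -7.33  0.11] gap 0.751
```

View pics/scc10.png

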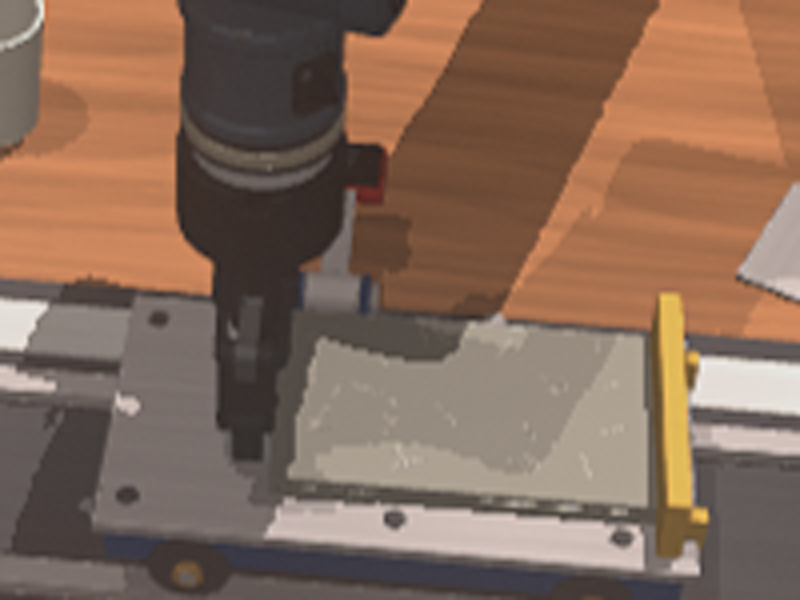

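Emit:
send_rows --steps '[[[0.25, 0, 0.0003, 0, 0], [0.25, 0, 0.0003, 0, 0]]]'

```text
t: 21.0
tcp_pos: [0.6326, -0.0052, 0.0691]
tool_rot: [-0.014, 0.707, 0.012, 0.707]
force: [-0.6, -8.5, 0.5]
finger_gap: 0.75
```

Emit:
send_rows --steps '[[[0.25, 0, -0.005, 0, 0], [0.25, 0.0005, -0.015, 0, 0], [0.25, 0.001, -0.03, 0.005, 0], [0.25, 0.001, -0.035, 0.04, 0], [0.25, 0, -0.035, 0.09, 0.15], [0.25, -0.03, -0.025, 0.12, 0.3], [0, -0.06, -0.015, 0.13, 0.45], [0, -0.09, -0.005, 0.13, 0.6]]]'

```text
t: 22.0
tcp_pos: [0.5426, -0.0089, 0.2008]
tool_rot: [-0.223, 0.67, 0.222, 0.672]
force: [-0.3, -0.3, 0.2]
finger_gap: 0.999
```

```bash
python3 look.py 11 scene;python3 -c "
from h import *
crop(cv2.imread('pics/scene11.png'),250,190,450,340,4,'scc11.png')"
```

```text
22.0 [ 0.5426 -0.0089  0.2008] yaw 0.6412 F [-0.27 -0.28  0.21] gap 0.999
```

View pics/scc11.png

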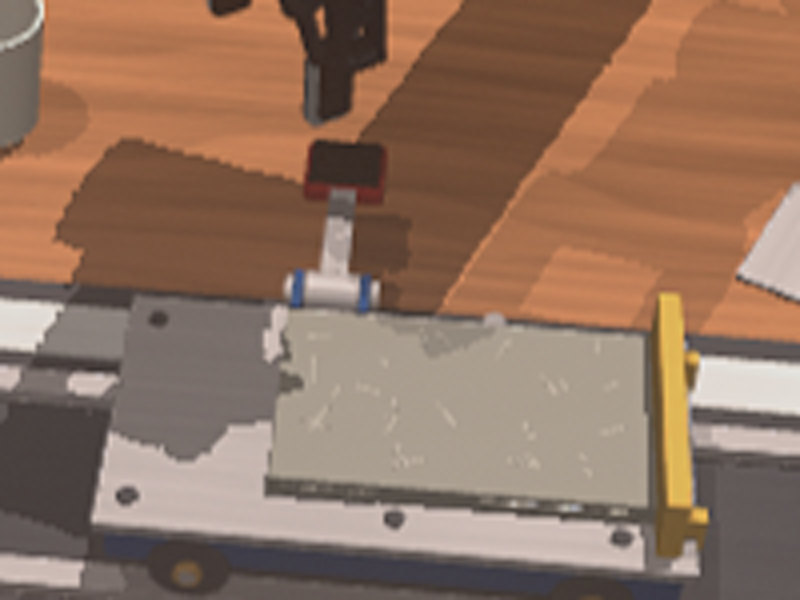

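Emit:
send_rows --steps '[[[0, -0.02, 0.005, 0, 0.17], [0, -0.04, 0.01, 0, 0.34], [0, -0.06, 0.015, 0, 0.51], [0, -0.08, 0.02, 0, 0.68], [0, -0.095, 0.025, 0, 0.85], [0, -0.1055, 0.0275, 0, 0.967], [0, -0.1055, 0.0275, 0, 0.967], [0, -0.1055, 0.0275, 0, 0.967]]]'

```text
t: 23.05
tcp_pos: [0.438, 0.0186, 0.1993]
tool_rot: [0.508, -0.492, -0.507, -0.493]
force: [0.0, -0.3, 0.2]
finger_gap: 1.0
```

```bash
python3 look.py 12 wrist top scene;python3 -c "
from h import *
crop(cv2.imread('pics/top12.png'),220,140,380,260,5,'topc12.png')"
```

```text
23.05 [0.438  0.0186 0.1993] yaw 1.6017 F [ 0.01 -0.31  0.19] gap 1.0
```

View pics/topc12.png

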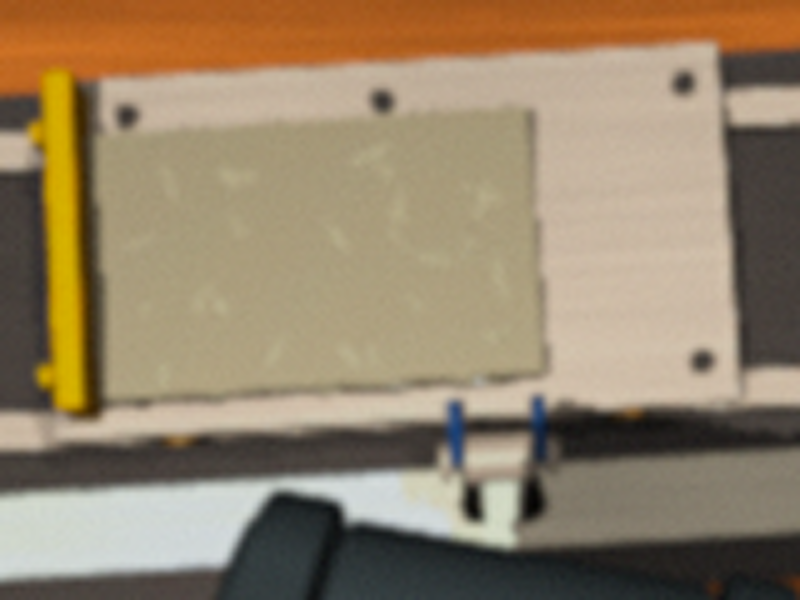

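View pics/wrist12.png

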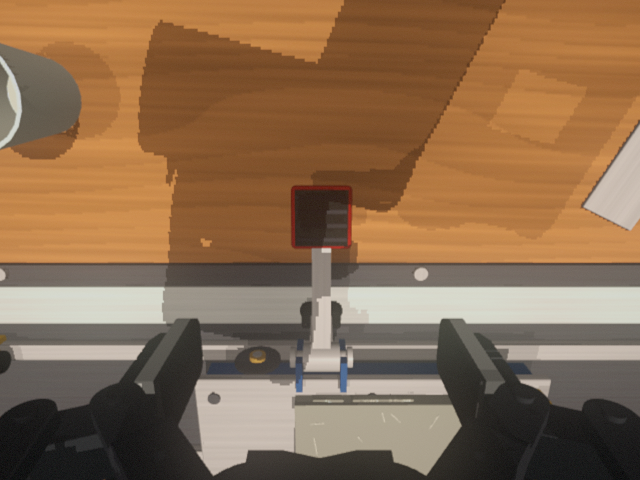

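```bash
python3 - <<'E'
from h import *
f=lambda x,y,z:ray("top",220+(x+.5)/5-.5,140+(y+.5)/5-.5,z)
a,b=f(532,108,.084),f(545,373,.084); c,d=f(718,42,.072),f(740,400,.072); e,g=f(97,134,.084),f(106,404,.084)
an=lambda v:np.arctan2(v[1],v[0])
print(a,b,c,d,"yaw",an(a-b),an(c-d),an(e-g),an(e-a)-np.pi/2,an(g-b)-np.pi/2)
u=np.array([-.037,.999,0]); print(((a+b)/2-(c+d)/2)@u, "dist panel end to deck end, want .080")
print(manip.sense()["t"])
E
```

```text
[0.68491658 0.00667003 0.084     ] [0.57603916 0.00444655 0.084     ] [ 0.71383274 -0.07092881  0.072     ] [ 0.56455801 -0.07464468  0.072     ] yaw 0.020419000058074312 0.024887696374447793 0.022580585760925205 0.03152387928661704 0.04278795475473296
0.07858923195380324 dist panel end to deck end, want .080
23.2
```

The panel measures home and square to within my measurement noise, and the tread is centred at column 321. I'll straddle it with open fingers and descend.

Emit:
send_rows --steps '[[[0, 0, 0.001, -0.04, 0.006], [0, 0, 0.001, -0.08, 0.006], [0, 0, 0.001, -0.11, 0.006], [0, 0, 0.001, -0.13, 0.006], [0, 0, 0.001, -0.145, 0.006], [0, 0, 0.001, -0.158, 0.006], [0, 0, 0.001, -0.167, 0.006], [0, 0, 0.001, -0.167, 0.006]]]'

```text
t: 24.2
tcp_pos: [0.437, 0.0201, 0.0316]
tool_rot: [-0.509, 0.49, 0.51, 0.49]
force: [0.2, -0.1, 0.5]
finger_gap: 1.001
```

```bash
python3 look.py 13 wrist scene;python3 -c "
from h import *
crop(cv2.imread('pics/scene13.png'),280,160,400,250,6,'scc13.png')"
```

```text
24.2 [0.437  0.0201 0.0316] yaw 1.6098 F [ 0.2  -0.06  0.47] gap 1.001
```

View pics/wrist13.png

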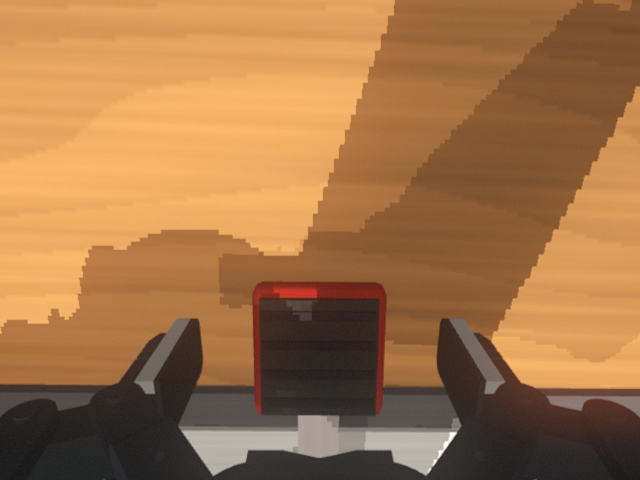

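View pics/scc13.png

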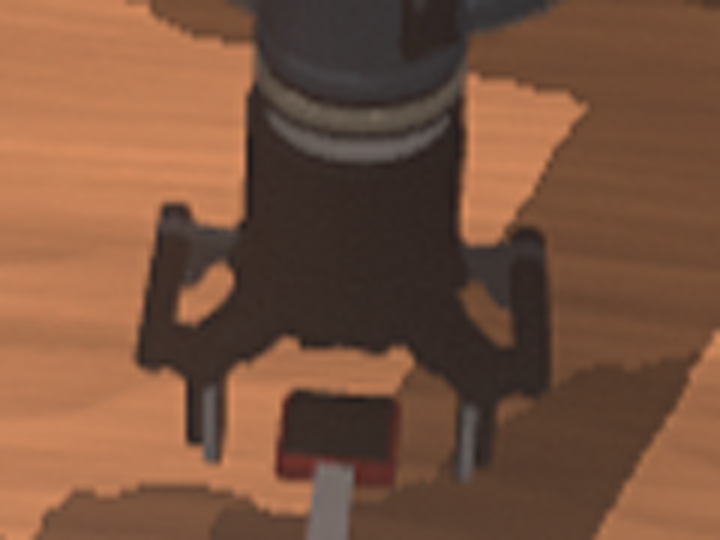

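The tread spans columns 254–386, so it is centred between the pads. I'll close on it.

Emit:
send_rows --steps '[[[0.35, 0, 0, 0, 0], [0.45, 0, 0, 0, 0], [0.6, 0, 0, 0, 0], [0.6, 0, 0, 0, 0]]]' --grip_force 30

```text
t: 24.8
tcp_pos: [0.4373, 0.0199, 0.0324]
tool_rot: [0.51, -0.49, -0.509, -0.49]
force: [-0.3, -2.9, 5.0]
finger_gap: 0.505
```

Emit:
send_rows --steps '[[[0.6, 0, 0, 0.004, 0], [0.6, -0.001, 0, 0.009, 0], [0.6, -0.001, 0, 0.015, 0], [0.6, -0.001, 0, 0.022, 0], [0.6, 0, 0, 0.029, 0], [0.6, 0.001, 0, 0.036, 0], [0.6, 0.003, 0, 0.043, 0], [0.6, 0.005, 0, 0.05, 0]]]'

```text
t: 25.8
tcp_pos: [0.4425, 0.0201, 0.0825]
tool_rot: [0.51, -0.49, -0.51, -0.49]
force: [4.8, 0.6, -4.6]
finger_gap: 0.509
```

```bash
python3 look.py 14 wrist scene;python3 -c "
from h import *
crop(cv2.imread('pics/scene14.png'),250,160,450,310,4,'scc14.png')"
```

```text
25.8 [0.4425 0.0201 0.0825] yaw 1.6098 F [ 4.78  0.6  -4.62] gap 0.509
```

View pics/scc14.png

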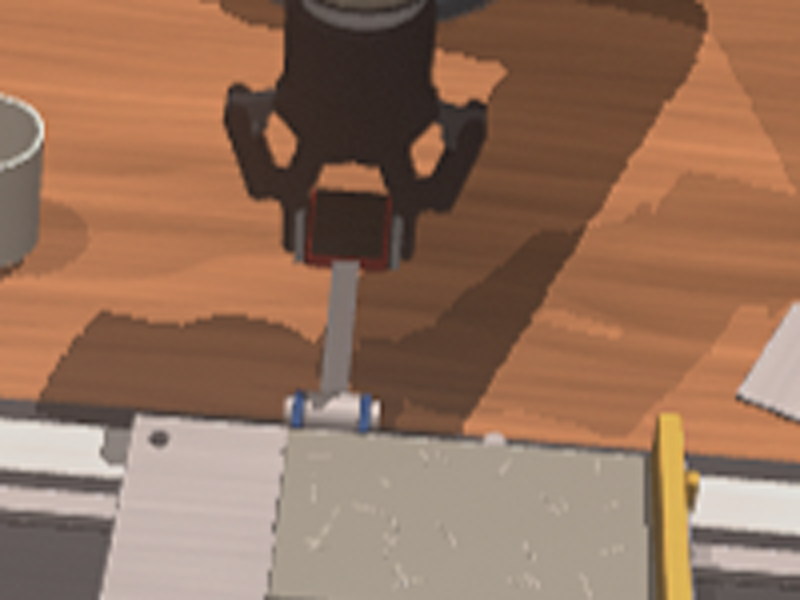

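The pedal is up off the strip and the carriage hasn't moved. I'll open, let the spring finish, then rise straight out.

Emit:
send_rows --steps '[[[0.3, 0, 0, 0, 0], [0, 0, 0, 0, 0], [0, 0, 0, 0, 0], [0, 0, 0, 0, 0], [0, 0, 0, 0.02, 0], [0, 0, 0, 0.06, 0], [0, -0.01, 0, 0.12, 0], [0, -0.02, 0, 0.17, 0]]]'

```text
t: 26.9
tcp_pos: [0.4217, 0.0201, 0.2538]
tool_rot: [0.51, -0.49, -0.51, -0.49]
force: [0.4, -0.5, 0.2]
finger_gap: 1.0
```

```bash
python3 look.py 15 wrist scene top;python3 -c "
from h import *
crop(cv2.imread('pics/scene15.png'),250,190,450,340,4,'scc15.png')
crop(cv2.imread('pics/top15.png'),220,140,380,260,5,'topc15.png')"
```

```text
26.9 [0.4217 0.0201 0.2538] yaw 1.6101 F [ 0.37 -0.47  0.19] gap 1.0
```

View pics/scc15.png

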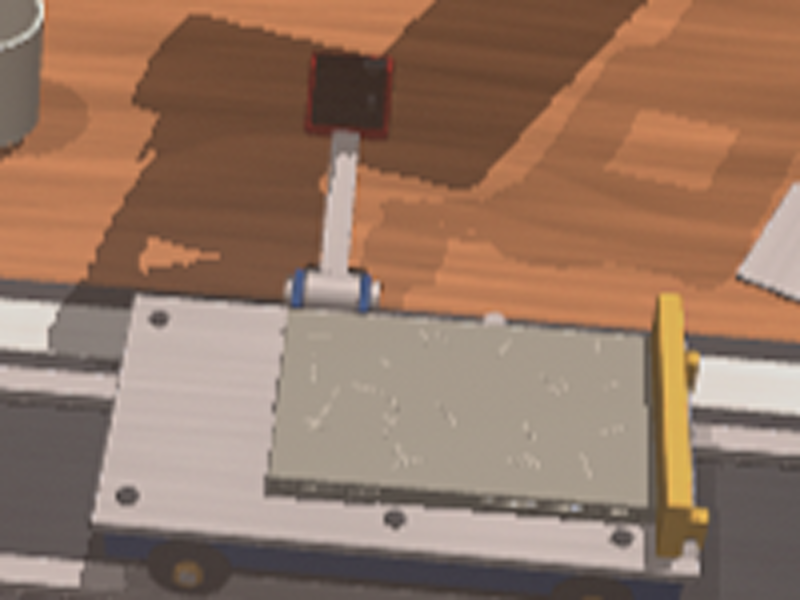

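View pics/topc15.png

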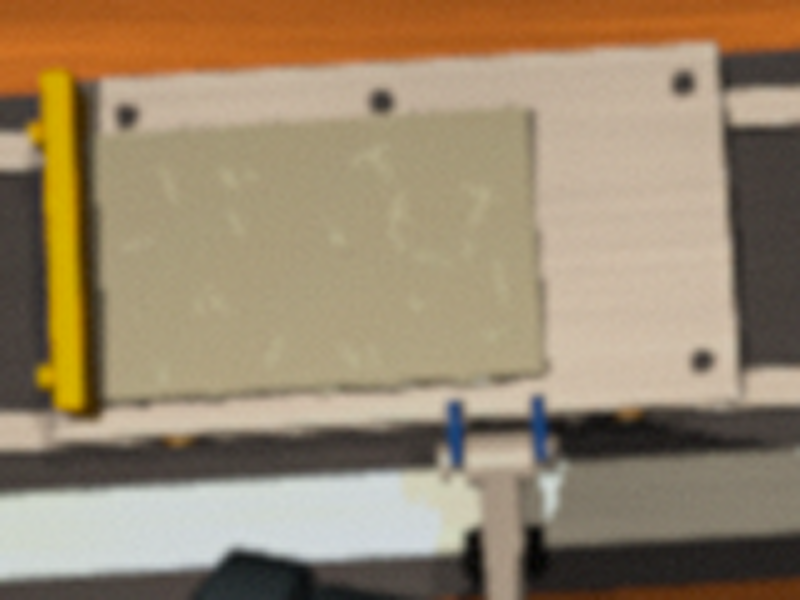

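Emit:
send_rows --steps '[[[0, 0, 0, 0.01, 0], [0, 0, 0, 0.01, 0], [0, 0, 0, 0.01, 0], [0, 0, 0, 0.01, 0]]]'

```text
t: 27.55
tcp_pos: [0.4218, 0.0201, 0.2612]
tool_rot: [-0.509, 0.49, 0.51, 0.49]
force: [0.4, -0.5, -0.1]
finger_gap: 0.999
```

```bash
python3 -c "
from station import manip
print(manip.sign_off())"
```

```text
the job is handed in; nothing more can be done
None
```

The whole task was carried out and handed in at about 27.6 s; the sign-off gives no verdict.

- **Brake on:** I pressed the pedal to about 19–20 N (highest reading 20.7 N). After I let go, it stayed down by itself.
- **Panel:** I pushed its −y end with both fingers. It slid at about 3–4 N and stalled against the backstop, and I pressed it home at 8.5 N.
- **Brake off:** I gripped the tread by its sides, lifted it, and let it spring back up to its starting position.

**Last checks:**
- In the camera pictures the pedal is fully up, the carriage's edges and bolts are where they were before the panel push, and the panel sits against the backstop.
- The top camera put the panel's end 78.6 mm from the deck's end, where 80 mm would be exactly home. The 1.4 mm difference is about the measurement error and inside the 3 mm limit.
- The panel's skew to the carriage was too small to tell from image noise: edge yaws read 0.02–0.04 rad for both.
- The bystanders were not re-measured. The arm never went near them, and force readings in free air stayed near zero.

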